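Lock the router lift

ROBOT

A 6-joint arm with a two-finger parallel gripper is mounted at the origin on the work surface. World frame = base frame: x ahead of the robot, y to its left, z up, the work surface at z = 0. Lengths are in m, angles in rad, forces in N, time in s.
With the tool pointing down it reaches from about 0.225 to 0.875 m from the base axis. Payload 3.4 kg.
Tool frame: the origin (TCP) lies midway between the tips of the shut fingers; the grasp point (between the pads) lies behind it (grasp_offset is the z of the grasp point in the tool frame, in m); z points along the fingers, y is the line along which they close (so a half turn about z gives the same grasp; the last joint's range is limited). The gripper opens to 85 mm and grips with 20 to 120 N. Pads are 22 mm wide; open, the fingers measure 114 mm over their backs; the gripper's body (76 mm by 85 mm) begins 54 mm behind the grasp point. The pads swing forward as they close: fully open they stand 13 mm farther back than shut.
Start: joints at [-1.4, 0.276, 1.505, -0, 1.361, -0.121], TCP at [0.165, -0.551, 0.231] pointing down, gripper open.
Joint ranges: [-2.89, 2.89], [-0.75, 2.08], [0.22, 2.7], [-1.18, 4.32], [0.11, 2.71], [-2.7, 2.7]. Speed limits (rad/s): [2.57, 2.57, 3.14, 3.14, 3.14, 3.14].

INTERFACE

Orientations are given as a unit quaternion [w, x, y, z].
In Python, from workcell import * gives the robot as it stands.
- The arm moves only by the tool apply_moves, never from a script. Its argument "plan" is one flat list of numbers, 7 for each row, row after row: the shift along the tool's x, y, z in cm, then the turn, a rotation vector about the tool's x, y, z in units of 5 degrees (1.0 is 5 degrees), then the opening, from -1 (shut) to 1 (fully open), so that 0 is half open. A call has 1 to 12 rows; each row shifts and turns the commanded pose from where the row before left it, along the tool's axes as they then stand; what a row does not reach is not made up. A row lasts 1/12 s, in which the tool goes at most 41.7 mm and 7.16 degrees, less where a joint would pass 70% of its speed; a pose out of reach is approached as far as the arm can. A call is refused whole if a number of a shift passes 4.17 or a number of a turn 1, either way. A call with a gripper value outside its range is refused whole. The fingers move at their own pace and stop on an object; "force" is the grip in N (left out, the last holds). Time passes only in rows, so rows that do not move let the fingers close. It gives the time, the measured TCP pose, the force, the opening and the grip force at its end, in the units of the state.
- get_state(): the state, without advancing time (a new reading comes with each control period).
- camera(name): name is "scene" or "top"; returns (picture, depth): 400x640x3 uint8, red, green, blue; 400x640 float32, m along the optical axis (not along the pixel's ray), 0 where there is no reading.
- camera_info(name): a dict with "vfov" (degrees; the focal length in pixels is half the picture's height over the tangent of half this angle, whatever the lens; pixels are square), "cx", "cy" (the principal point, pixels), "R" (3x3) and "t" (3): a world point X has camera coordinates R X + t. Camera axes: x right, y down, z forward; pixel columns grow to the right and rows downward; lengths in m; the calibration is good to about 2 mm. A picture is of the moment at which its call begins. camera_info takes no time and is no camera call.
- close_job(): hands the job in; it is judged then, once.
The state is a dict: "time_s": time; "joint_pos": joint angles; "joint_vel": joint speeds; "effort": joint torques, N m; "eef_pos": TCP position; "orientation": TCP orientation; "wrist_force": force on the tool from outside, world axes, zero at the start; "torque": the same for the moment, N m; "grip_width": finger opening in m; "gripper_force": force on a finger pad.
Only numpy, scipy, OpenCV 4.12 (cv2) and the standard library are available. Lean on these libraries where they do the work, as an engineer would, in place of code of your own. Each camera call takes 0.05 s, during which the arm holds its last target. There are 200 camera calls.

TASK

Lock the router lift with your fingertips only: push the upright stud to turn the slotted disc until its slot lines up with the lock bar, then push the bar by its upright tab through the slot until its tip is fully home in the keeper on the far side. Push gently, neither pinch nor lift anything, leave the other things on the bench where they are, and finish clear of everything.

Things in the scene. Friction and masses are not known exactly. Their poses are not given: they have to be found in the camera images.
- lift: The router lift, fixed to the bench: plywood box with an aluminium top plate, 50 mm high. Origin on the bench under the disc's axis; the box spans x -205 to +85, y -85 to +65 mm of its own frame, z up. The bar lies along its x axis and is pushed to +x. A low collet (60 mm high) stands at x -125, y -50 mm.
- trough (a point): Middle of the mouth of the steel trough that guides the bar, x -45 mm in the lift's frame, at its floor, 56 mm above the bench. Side walls 68 mm high run from x -105 to -45 mm, 27 mm wide overall; a strap over the bar at x -56 to -46 mm reaches 75 mm high.
- keeper_stop (a point): Inner face of the keeper's end wall, where the bar's nose stops: x +62 mm, y 0 in the lift's frame, 63 mm above the bench. The keeper is an open-topped steel pocket beyond the disc, x +44 to +68 mm, 18 mm wide inside, 68 mm high.
- disc: Slotted steel disc, 80 mm across, top 68 mm above the bench, turning about the upright axis at this origin. Its straight slot lies along its own x axis through the centre, 15.5 mm wide, floor black, mouths flared to 21 mm. Yaw relative to the lift starts at 0.55 to 2.6 rad, stops at -0.25 and 3.39: in line at 0 or pi, either will do. Stiff (0.04 N m, 1 to 2 N at the stud); stays where left.
- stud_top (a point): Centre of the top of the round upright steel stud on the disc, 102 mm above the bench: 12 mm in diameter, 34 mm tall above the disc's face, 32 mm from the disc's axis along the disc's own +y axis (square to the slot).
- bar: Steel lock bar, loose in its trough: 130 mm long, 12 wide, 14 high, 0.2 to 0.33 kg, nose rounded. Origin mid-length on its underside, 56 mm above the bench; x points to the nose (at +65 mm). It starts with the nose 7 to 20 mm short of the disc's rim; a slot up to 0.1 rad off is turned into line by the nose. Home, the origin is at x -3 mm in the lift's frame.
- tab_top (a point): Centre of the top of the upright tab on the bar's tail, 104 mm above the bench: 26 mm wide, 8 mm thick (bar's x -65 to -57 mm), 34 mm tall above the bar. Push on its rear (-x) face.
- bar_tip (a point): The point of the bar's nose, at half the bar's height (63 mm above the bench).
- clamp: Bystander: a loose red spring clamp lying on its side, about 130 x 65 x 24 mm; origin under its pivot.
- sander: Bystander: a loose grey sanding block, 112 x 66 x 32 mm; origin at the centre of its underside.
- case: Bystander: a loose green plastic router bit case, 100 x 150 x 41 mm; origin at the centre of its underside.
- square: Bystander: a loose steel square lying flat: stock 120 mm along its y, 16 mm high, blade 150 mm along its x; origin under the middle of the stock.

How it is judged:
By the outcome, as a careful person would: the job done as asked, in the order asked, and still so for the second after the job is handed in, with the robot touching nothing.
It also fails if it takes over 42 s, if anything falls off the work surface, if the arm or the gripper's body presses on something with over 40 N, if the wrist force passes 120 N, or if a joint passes its speed limit or range.

## Working session

There is one attempt and no reset: what is moved stays moved. The work goes in short steps, Python scripts to look and compute and a tool call to move; the robot and the scene stay as the last step left them, time stands still between calls to the robot, and variables do not carry over. Pictures are saved under pics/ and viewed, at most 10 in all, crops included, and the job is handed in when it is done.

Besides the shell and the picture viewer there is one more tool, called after "Emit:" as name(argument=value, ...) on one line, values as JSON. apply_moves: Moves the arm, as the interface text tells. Its arguments: {"type":"object","properties":{"plan":{"type":"array","items":{"type":"number"}},"force":{"type":"number"}},"required":["plan"]}

```bash
ls; mkdir -p pics; python3 - <<'E'
from workcell import *
import cv2,numpy as np
for n in("scene","top"):
    p,d=camera(n); cv2.imwrite(f"pics/{n}0.png",p[:,:,::-1]); np.save(f"pics/{n}0.npy",d)
    i=camera_info(n); print(n,i)
s=get_state(); print(s)
E
```

```text
pics
scene {'vfov': 53.32151888422901, 'cx': 321.10725924318655, 'cy': 200.78124907259715, 'R': array([[-0.06719847,  0.99768922,  0.01002956],
       [ 0.66128437,  0.05206299, -0.74832641],
       [-0.74711936, -0.043654  , -0.66325484]]), 't': array([-0.01445033, -0.3422852 ,  1.39277662])}
top {'vfov': 44.030666671986076, 'cx': 317.2590884277386, 'cy': 200.5597493715973, 'R': array([[ 0.11339751, -0.99353504,  0.00539691],
       [-0.97272722, -0.11212558, -0.20305077],
       [ 0.20234319,  0.01777573, -0.97915334]]), 't': array([0.00314358, 0.63041057, 0.99839507])}
{'time_s': 0.1, 'joint_pos': array([-1.40001663e+00,  2.76557739e-01,  1.50597754e+00, -3.72638705e-05,
        1.36072442e+00, -1.20974131e-01]), 'joint_vel': array([ 0.00071676,  0.00039962, -0.00310143,  0.00055951,  0.00021813,
       -0.00039481]), 'effort': array([ 1.09885212e-03, -4.17701948e+01, -2.46404511e+01, -1.20825789e-04,
        5.76004823e-03,  1.40535971e-05]), 'eef_pos': array([ 0.16530553, -0.55024199,  0.23052296]), 'orientation': array([-8.32810236e-04,  9.89377907e-01,  1.45363895e-01, -3.89683163e-05]), 'wrist_force': array([-0.20341519,  0.25571258, -0.57944784]), 'torque': array([-0.01877092,  0.04165393,  0.0668874 ]), 'gripper_force': 0.0, 'grip_width': 0.08524892625154216}
```

View pics/top0.png

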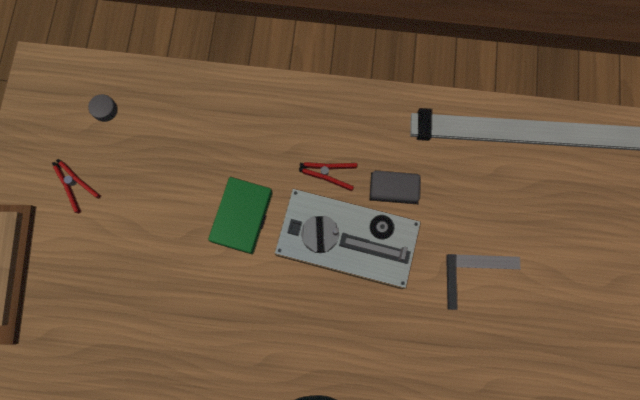

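View pics/scene0.png

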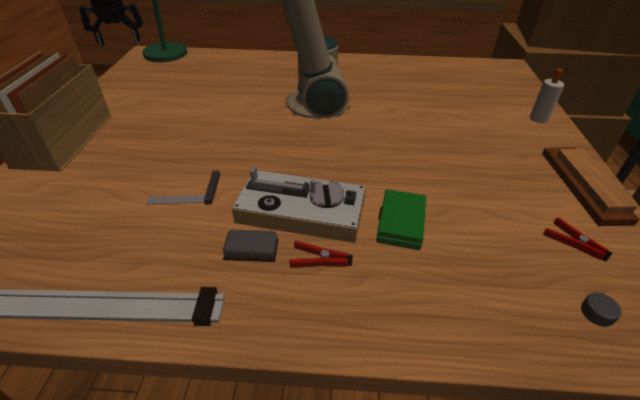

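The lift is at top-image pixels (277–420, 190–287), with the disc near (320,234) and the tab near (404,253). I'll enlarge it.

```bash
python3 - <<'E'
import cv2
p=cv2.imread("pics/top0.png")[185:293,270:425]
cv2.imwrite("pics/c1.png",cv2.resize(cv2.convertScaleAbs(p,alpha=1.5),None,fx=5,fy=5,interpolation=cv2.INTER_CUBIC))
p=cv2.imread("pics/scene0.png")[160:245,228:373]
cv2.imwrite("pics/c2.png",cv2.resize(cv2.convertScaleAbs(p,alpha=1.3),None,fx=5,fy=5,interpolation=cv2.INTER_CUBIC))
E
```

```text
(no output)
```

View pics/c1.png

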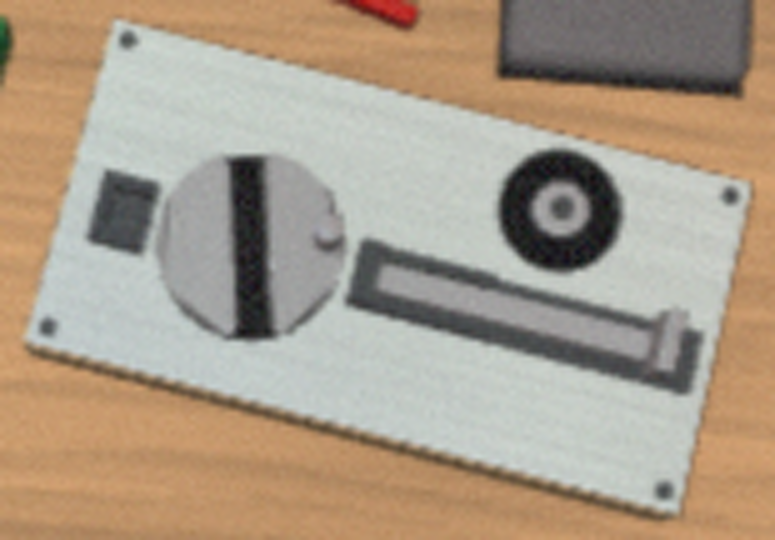

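View pics/c2.png

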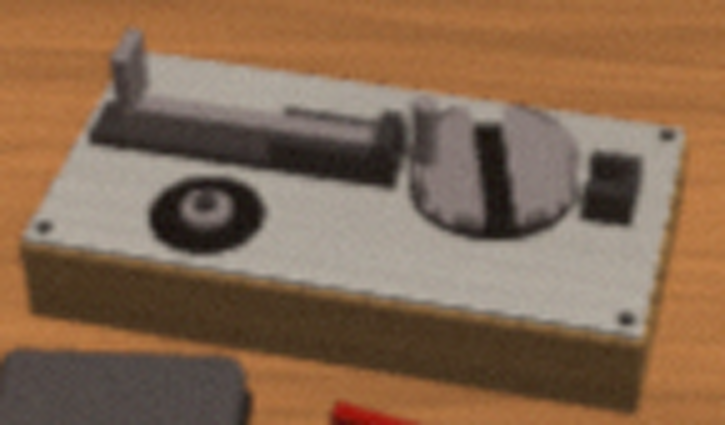

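```bash
cat > h.py <<'E'
from workcell import *
import numpy as np,cv2
from scipy.optimize import least_squares
I={n:camera_info(n) for n in("scene","top")}
def f(n): return 200/np.tan(np.radians(I[n]['vfov'])/2)
def ray(n,uv,z):
    i=I[n]; d=i['R'].T@np.array([(uv[0]-i['cx'])/f(n),(uv[1]-i['cy'])/f(n),1]); c=-i['R'].T@i['t']
    return c+d*(z-c[2])/d[2]
def proj(n,X):
    i=I[n]; c=i['R']@X+i['t']; return np.array([i['cx']+f(n)*c[0]/c[2],i['cy']+f(n)*c[1]/c[2]])
def un(p,o,s=5): return (np.array(p)+.5)/s-.5+np.array(o)
E
python3 - <<'E'
from h import *
T=lambda u,v,z:ray("top",un((u,v),(270,185)),z)
S=lambda u,v,z:ray("scene",un((u,v),(228,160)),z)
L=np.array([[85,-85],[-205,-85],[-205,65],[85,65]])/1e3
cT=np.array([T(*p,.05)[:2] for p in[(113,20),(750,182),(681,512),(28,344)]])
cS=np.array([S(*p,.05)[:2] for p in[(640,345),(22,240),(128,52),(687,130)]])
def fit(W):
    r=least_squares(lambda q:((L@np.array([[np.cos(q[2]),np.sin(q[2])],[-np.sin(q[2]),np.cos(q[2])]])+q[:2])-W).ravel(),[.5,0,1.5])
    return r.x,r.fun.round(4)
for W in(cT,cS):print(fit(W))
q=fit(cT)[0]
def toL(X): 
    d=X[:2]-q[:2];c,s=np.cos(q[2]),np.sin(q[2]);return np.round([c*d[0]+s*d[1],-s*d[0]+c*d[1]],4)
print("disc",toL(T(252,247,.068)),toL(S(495,172,.068)))
a,b=toL(T(247,157,.068)),toL(T(254,338,.068));print("slot",a,b,np.arctan2(*(b-a)[::-1]))
for z in(.102,):print("stud",toL(T(330,220,z)),toL(S(423,102,z)))
print("tab",toL(T(677,322,.104)),toL(S(131,37,.104)))
print("nose",toL(T(376,278,.07)))
E
```

```text
(array([0.5554489 , 0.06158419, 1.43461679]), array([ 0.0019,  0.0015,  0.0024, -0.0032, -0.0025, -0.0017, -0.0019,
        0.0034]))
(array([0.55796031, 0.06360578, 1.42130548]), array([-0.0003,  0.0019,  0.002 , -0.0026, -0.0023, -0.0009,  0.0006,
        0.0016]))
disc [-0.0008  0.0011] [ 0.0044 -0.0098]
slot [ 0.0108 -0.0358] [-0.0111  0.0382] 1.8585296682060088
stud [-0.0298 -0.013 ] [-0.03   -0.0078]
tab [-0.1762 -0.007 ] [-0.1743  0.0081]
nose [-0.0546  0.0012]
```

```bash
cat >> h.py <<'E'
Q=np.array([.5562,.0622,1.43])
def W(x,y): c,s=np.cos(Q[2]),np.sin(Q[2]); return Q[:2]+[c*x-s*y,s*x+c*y]
def now():
    s=get_state(); w,x,y,z=s['orientation']
    R=np.array([1-2*(y*y+z*z),2*(x*y+w*z)]); psi=np.arctan2(R[1],R[0]); return s,psi
def delta(xy,z,psit,p=None,psi=None):
    if p is None: s,psi=now(); p=s['eef_pos']
    d=np.array(xy)-p[:2];c,s_=np.cos(psi),np.sin(psi)
    print("shift cm",np.round([100*(c*d[0]+s_*d[1]),100*(s_*d[0]-c*d[1]),100*(p[2]-z)],2),"turn z units",round(-np.degrees(psit-psi)/5,2),"psi",round(psi,3))
def F(phi,back): # finger centre behind the stud, lift frame angle phi
    r=.032*np.array([np.cos(phi),np.sin(phi)]); t=np.array([-np.sin(phi),np.cos(phi)]); return W(*(r-back*t)), Q[2]+phi+np.pi/2-2*np.pi
E
python3 - <<'E'
from h import *
xy,ps=F(3.43,.032); print(xy,ps); delta(xy,.15,ps)
E
```

```text
[0.52925441 0.02584157] 0.14761101961531065
shift cm [ 51.43 -44.71   8.05] turn z units 1.65 psi 0.292
```

Emit:
apply_moves(plan=[3,-2.6,0,0,0,0,-1,3,-2.6,0,0,0,0,-1,3,-2.6,0,0,0,0,-1,3,-2.6,0,0,0,0,-1,3,-2.6,0,0,0,0,-1,3,-2.6,0,0,0,0,-1,3,-2.6,0,0,0,0,-1,3,-2.6,0,0,0,0,-1,3,-2.6,0,0,0,0,-1,3,-2.6,0,0,0,0,-1,3,-2.6,0,0,0,0,-1,3,-2.6,0,0,0,0,-1])

```text
time_s: 1.1
eef_pos: [0.4208, -0.1464, 0.2312]
orientation: [0.0, 0.989, 0.145, -0.0]
wrist_force: [-0.4, -0.6, 0.2]
grip_width: -0.0
gripper_force: 0.0
```

Emit:
apply_moves(plan=[3,-2.6,0,0,0,0,-1,3,-2.6,0,0,0,0,-1,3,-2.6,0,0,0,0,-1,3,-2.6,0,0,0,0,-1,2.4,-2.1,1,0,0,0,-1,1,-1,2,0,0,0.8,-1,0,0,2.5,0,0,0.85,-1,0,0,2.5,0,0,0,-1,0,0,0,0,0,0,-1])

```text
time_s: 1.85
eef_pos: [0.5252, 0.0261, 0.1463]
orientation: [-0.001, 0.997, 0.074, -0.005]
wrist_force: [-0.9, -0.4, -0.6]
grip_width: -0.0001
gripper_force: 0.0
```

```bash
python3 - <<'E'
from h import *
p,d=camera("top"); np.save("pics/t1.npy",p)
s,psi=now(); print(s['eef_pos'],psi,s['time_s'],s['wrist_force'],s['joint_pos'])
xy,ps=F(3.43,.032); delta(xy,.082,ps)
p=p[185:293,270:425]
cv2.imwrite("pics/c3.png",cv2.resize(cv2.convertScaleAbs(p[:,:,::-1],alpha=1.5),None,fx=5,fy=5,interpolation=cv2.INTER_CUBIC))
E
```

```text
[0.52672178 0.02567491 0.148745  ] 0.1485818625023789 1.9 [ 0.25120696 -0.80218466  0.91908255] [-8.31888512e-02  2.69734361e-01  1.73120038e+00 -1.41464507e-04
  1.14775615e+00  1.33908937e+00]
shift cm [0.25 0.02 6.67] turn z units 0.01 psi 0.149
```

View pics/c3.png

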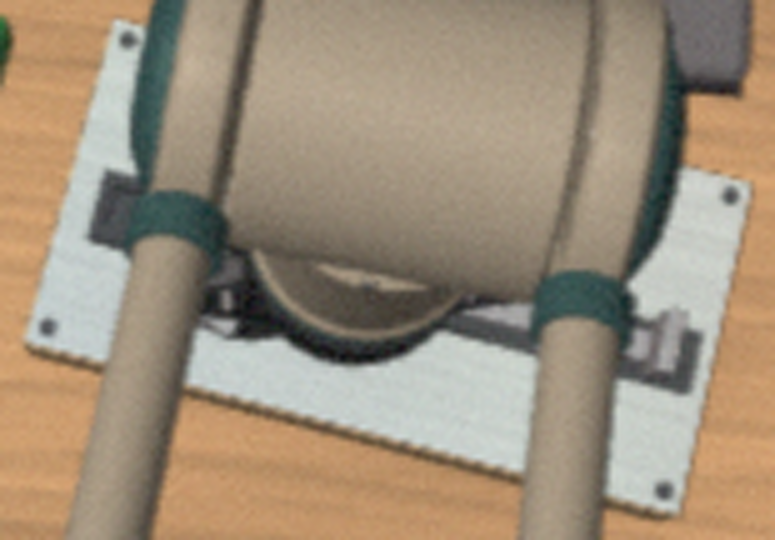

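The arm hides the disc from the top camera, so I'll descend with a 15 mm standoff and check with the scene camera.

Emit:
apply_moves(plan=[0.2,0,3,0,0,0,-1,0,0,2.5,0,0,0,-1,0,0,1.1,0,0,0,-1,0,0,0,0,0,0,-1])

```text
time_s: 2.23
eef_pos: [0.53, 0.0252, 0.0842]
orientation: [-0.0, 0.997, 0.074, -0.002]
wrist_force: [-0.7, -0.3, 0.1]
grip_width: -0.0
gripper_force: 0.0
```

```bash
python3 - <<'E'
from h import *
p,d=camera("scene")
s,psi=now(); print(s['eef_pos'],psi,s['time_s'],s['wrist_force'])
p=p[130:245,228:373]
cv2.imwrite("pics/c4.png",cv2.resize(cv2.convertScaleAbs(p[:,:,::-1],alpha=1.3),None,fx=5,fy=5,interpolation=cv2.INTER_CUBIC))
E
```

```text
[0.53115947 0.02520478 0.0856452 ] 0.14739950722767217 2.2833 [-0.65530922 -0.11295947  0.31059331]
```

View pics/c4.png

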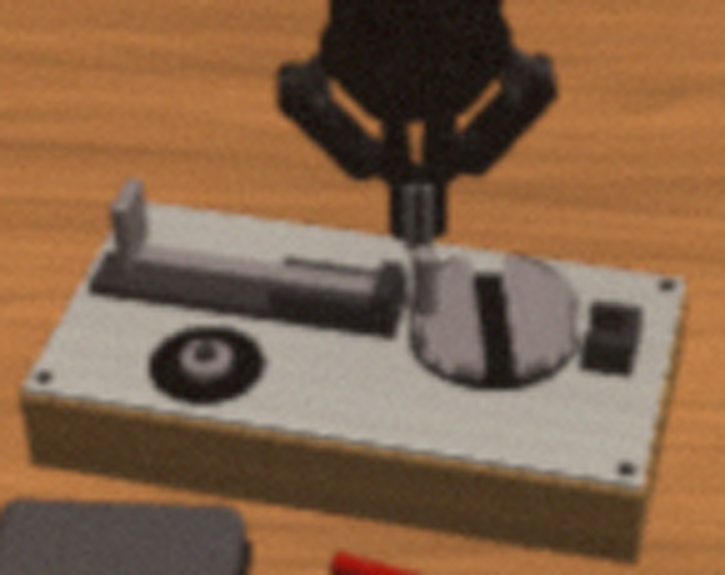

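The finger (tip at about crop (415,235)) stands just behind the stud (425,280). Next I push along an arc, turning the tool with the disc.

Emit:
apply_moves(plan=[0.4,0,0.15,0,0,0,-1,0.4,0,0.1,0,0,0,-1,0.4,0,0,0,0,0,-1,0.14,0.07,0,0,0,-0.5,-1,0.14,0.07,0,0,0,-0.5,-1,0.14,0.07,0,0,0,-0.5,-1,0.14,0.07,0,0,0,-0.5,-1,0.14,0.07,0,0,0,-0.5,-1,0.14,0.07,0,0,0,-0.5,-1,0.14,0.07,0,0,0,-0.5,-1,0.14,0.07,0,0,0,-0.5,-1])

```text
time_s: 3.2
eef_pos: [0.5557, 0.0249, 0.0838]
orientation: [0.0, 0.969, 0.247, 0.0]
wrist_force: [-1.4, -1.0, 1.2]
grip_width: 0.0001
gripper_force: 0.9
```

```bash
python3 - <<'E'
from h import *
p,d=camera("scene")
s,psi=now(); print(s['eef_pos'],psi,s['time_s'],s['wrist_force'])
xy,ps=F(3.43+np.radians(20),.017); delta(xy,.082,ps)
p=p[130:245,228:373]
cv2.imwrite("pics/c5.png",cv2.resize(cv2.convertScaleAbs(p[:,:,::-1],alpha=1.3),None,fx=5,fy=5,interpolation=cv2.INTER_CUBIC))
E
```

```text
[0.55616605 0.02501035 0.0837765 ] 0.5005257663994691 3.25 [-0.61403881 -0.6384001   0.30481765]
shift cm [ 0.08 -0.07  0.18] turn z units 0.04 psi 0.501
```

View pics/c5.png

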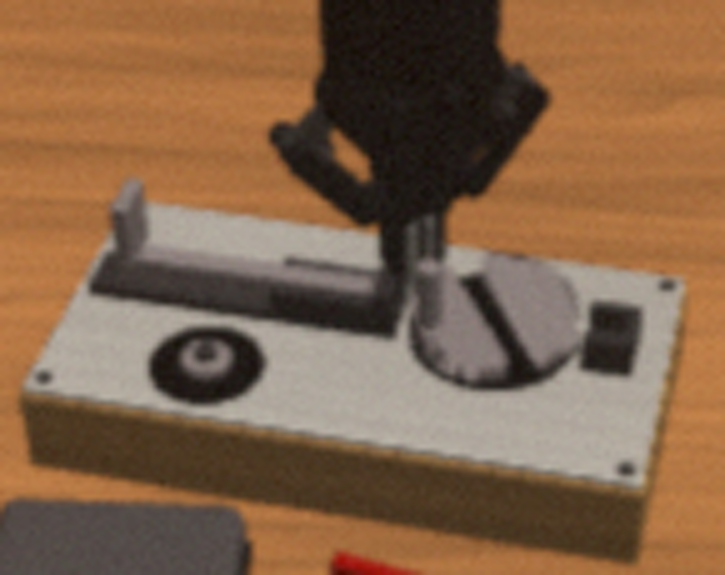

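The disc is turning: the slot now runs from crop (475,285) to (525,375), and force is low. I'll continue.

Emit:
apply_moves(plan=[0.15,0.06,0.1,0,0,-0.5,-1,0.14,0.06,0,0,0,-0.5,-1,0.14,0.06,0,0,0,-0.5,-1,0.14,0.06,0,0,0,-0.5,-1,0.14,0.07,0,0,0,-0.5,-1,0.14,0.07,0,0,0,-0.5,-1,0.14,0.07,0,0,0,-0.5,-1,0.14,0.07,0,0,0,-0.5,-1,0.14,0.07,0,0,0,-0.5,-1,0.14,0.07,0,0,0,-0.5,-1])

```text
time_s: 4.08
eef_pos: [0.5712, 0.0284, 0.0826]
orientation: [0.001, 0.893, 0.451, 0.0]
wrist_force: [0.4, -2.2, 0.1]
grip_width: 0.0
gripper_force: 1.0
```

Emit:
apply_moves(plan=[0.14,0.07,0,0,0,-0.5,-1,0.14,0.07,0,0,0,-0.5,-1,0.14,0.07,0,0,0,-0.5,-1,0.14,0.07,0,0,0,-0.5,-1,0.14,0.07,0,0,0,-0.5,-1,0.14,0.07,0,0,0,-0.5,-1,0.14,0.07,0,0,0,-0.5,-1,0.14,0.07,0,0,0,-0.5,-1,0,0,0,0,0,0,-1])

```text
time_s: 4.83
eef_pos: [0.582, 0.036, 0.0826]
orientation: [0.001, 0.801, 0.598, 0.001]
wrist_force: [0.3, -1.5, 0.3]
grip_width: 0.0003
gripper_force: 0.7
```

```bash
python3 - <<'E'
from h import *
p,d=camera("scene")
s,psi=now(); print(s['eef_pos'],psi,s['time_s'],s['wrist_force'])
xy,ps=F(4.712,.017); delta(xy,.082,ps)
p=p[150:235,258:373]
cv2.imwrite("pics/c6.png",cv2.resize(cv2.convertScaleAbs(p[:,:,::-1],alpha=1.3),None,fx=6,fy=6,interpolation=cv2.INTER_CUBIC))
E
```

```text
[0.58164548 0.0360699  0.08251952] 1.2809705427860456 4.8833 [ 0.18219137 -1.14798907  1.32654338]
shift cm [0.57 0.23 0.05] turn z units -1.7 psi 1.281
```

View pics/c6.png

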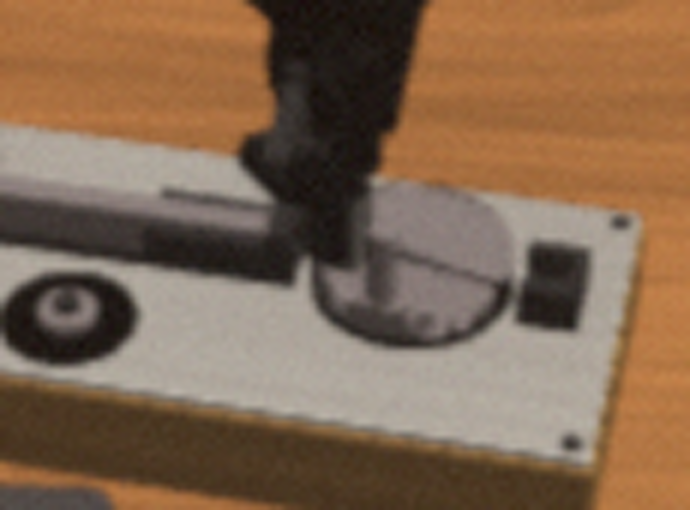

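```bash
python3 - <<'E'
from h import *
g=lambda u,v,z:ray("scene",un((u,v),(258,150),6),z)[:2]
an=lambda a,b:np.arctan2(*(b-a)[::-1])
print("line",an(g(385,247,.068),g(500,284,.068))-Q[2], "plate edge",an(g(0,380,.05),g(590,464,.05))-Q[2])
E
```

```text
line -0.24563668768137892 plate edge 0.018052044734721218
```

Emit:
apply_moves(plan=[0.18,0.07,0,0,0,-0.5,-1,0.17,0.07,0,0,0,-0.5,-1,0.17,0.07,0,0,0,-0.5,-1,0.17,0.07,0,0,0,-0.3,-1,0,0,0,0,0,0,-1])

```text
time_s: 5.3
eef_pos: [0.5855, 0.0426, 0.0823]
orientation: [0.001, 0.752, 0.659, 0.001]
wrist_force: [-0.1, -1.4, 0.1]
grip_width: -0.0001
gripper_force: 0.6
```

Emit:
apply_moves(plan=[-0.5,0,0,0,0,0,-1,-1,0,-2,0,0,0,-1,-3,0,-3,0,0,0,-1,-4,0,0,0,0,0,-1,-4,0,0,0,0,0,-1,-4,0,0,0,0,0,-1,-4,0,0,0,0,0,-1,-1,0,0,0,0,0,-1])

```text
time_s: 5.97
eef_pos: [0.5554, -0.1754, 0.1313]
orientation: [0.001, 0.754, 0.657, -0.001]
wrist_force: [-0.8, -0.4, 1.1]
grip_width: 0.0002
gripper_force: 0.0
```

```bash
python3 - <<'E'
from h import *
s,psi=now(); print(s['eef_pos'],psi,s['time_s'],s['wrist_force'])
p,d=camera("top")
p=p[185:293,270:425]
cv2.imwrite("pics/c7.png",cv2.resize(cv2.convertScaleAbs(p[:,:,::-1],alpha=1.5),None,fx=5,fy=5,interpolation=cv2.INTER_CUBIC))
E
```

```text
[ 0.55542264 -0.17536591  0.13131919] 1.4344739426147048 5.9667 [-0.75817135 -0.35228921  1.12276441]
```

View pics/c7.png

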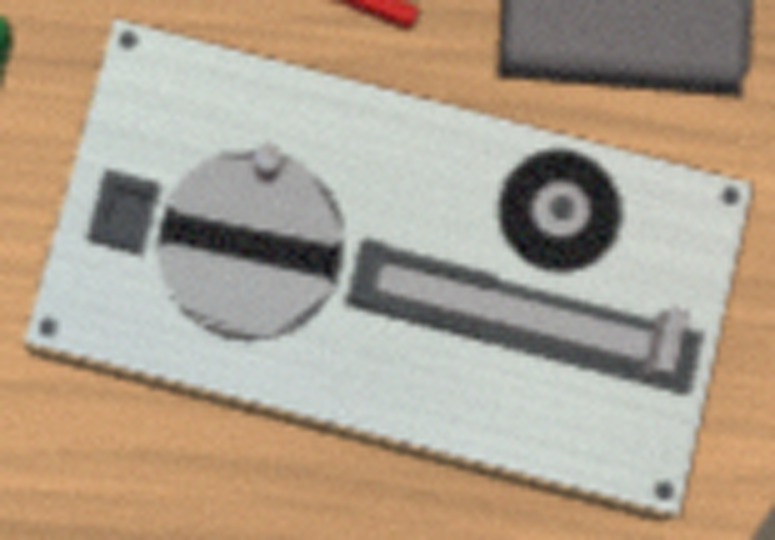

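```bash
python3 - <<'E'
from h import *
g=lambda u,v,z:ray("top",un((u,v),(270,185),5),z)[:2]
an=lambda a,b:np.arctan2(*(a-b)[::-1])
print("slot",an(g(175,212,.068),g(335,246,.068)),an(g(168,242,.068),g(330,276,.068)),"bar",an(g(378,278,.07),g(650,345,.07)),"trough",an(g(362,240,.068),g(698,333,.068)),an(g(348,303,.068),g(690,392,.068)))
im=cv2.imread("pics/c7.png"); gr=cv2.cvtColor(im,6)
for us in [(180,330)]:
    xs=np.arange(*us,6); c=[]
    for x in xs:
        col=gr[190:300,x].astype(float); w=np.clip(90-col,0,None); c.append(190+(w*np.arange(110)).sum()/w.sum())
    m=np.polyfit(xs,c,1); print(m); a,b=(g(x,np.polyval(m,x),.066) for x in(180,330)); print("slot fit",an(a,b))
p=get_state()['eef_pos']; tab=W(-.176,0); print(tab)
for z in(.082,): delta(W(-.180-.011-.018,0),z,Q[2])
E
```

```text
slot 1.4739948211871345 1.4769855637435945 bar 1.4419087941277926 trough 1.412469551691172 1.4293082686969927
[  0.21531512 190.59150372]
slot fit 1.4715276027224167
[ 0.53150164 -0.1120584 ]
shift cm [ 2.58 -3.25  4.92] turn z units 0.04 psi 1.434
```

The slot now lies along the bar, about 0.04 rad off, which is inside the 0.1 tolerance. Next I go behind the tab.

Emit:
apply_moves(plan=[0,-1.6,0,0,0,0,-1,0.8,-1.6,0.5,0,0,0,-1,0.8,0,2.2,0,0,0,-1,0,0,2,0,0,0,-1,0,0,0.2,0,0,0,-1,0,0,0,0,0,0,-1])

```text
time_s: 6.52
eef_pos: [0.5258, -0.1484, 0.0812]
orientation: [-0.002, 0.752, 0.659, -0.001]
wrist_force: [-0.4, -0.0, -0.1]
grip_width: 0.0
gripper_force: 0.0
```

```bash
python3 - <<'E'
from h import *
s,psi=now(); print(s['eef_pos'],psi,s['time_s'],s['wrist_force'])
delta(W(-.18-.011,0),.082,Q[2]); delta(W(-.068-.011,0),.082,Q[2])
p,d=camera("scene")
p=p[120:245,218:373]
cv2.imwrite("pics/c8.png",cv2.resize(cv2.convertScaleAbs(p[:,:,::-1],alpha=1.3),None,fx=4.5,fy=4.5,interpolation=cv2.INTER_CUBIC))
E
```

```text
[ 0.52575779 -0.1483607   0.0812467 ] 1.4396366680695876 6.5167 [-0.41622816 -0.00296107 -0.09381625]
shift cm [ 2.17  0.08 -0.08] turn z units 0.11 psi 1.44
shift cm [13.37  0.19 -0.08] turn z units 0.11 psi 1.44
```

View pics/c8.png

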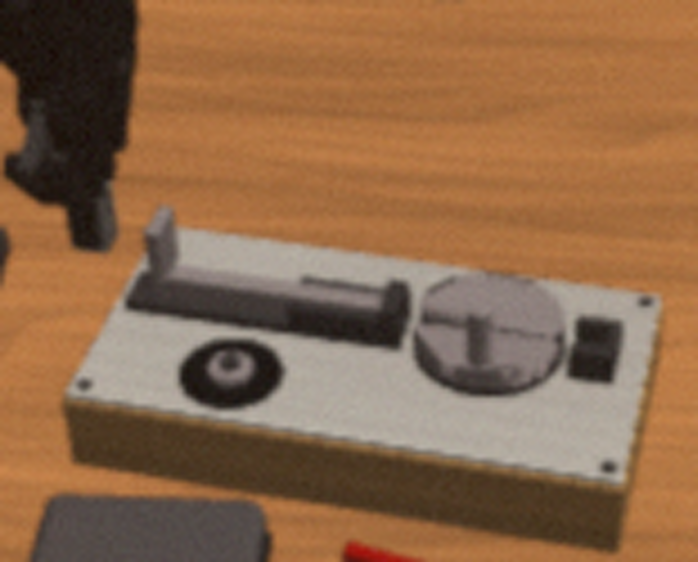

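The finger at (92,225) stands straight behind the tab at (162,245). Pushing slowly now.

Emit:
apply_moves(plan=[0.8,0.05,0,0,0,0.1,-1,0.6,0.03,0,0,0,0,-1,0.3,0,0,0,0,0,-1,0.3,0,0,0,0,0,-1,0.3,0,0,0,0,0,-1,0.3,0,0,0,0,0,-1,0.3,0,0,0,0,0,-1,0.3,0,0,0,0,0,-1,0.3,0,0,0,0,0,-1,0.3,0,0,0,0,0,-1,0.3,0,0,0,0,0,-1,0.3,0,0,0,0,0,-1])

```text
time_s: 7.57
eef_pos: [0.5341, -0.1069, 0.0826]
orientation: [0.001, 0.755, 0.656, -0.0]
wrist_force: [-0.5, -5.7, 4.4]
grip_width: 0.0
gripper_force: 2.7
```

Emit:
apply_moves(plan=[0.3,0,0,0,0,0,-1,0.3,0,0,0,0,0,-1,0.3,0,0,0,0,0,-1,0.3,0,0,0,0,0,-1,0.3,0,0,0,0,0,-1,0.3,0,0,0,0,0,-1])

```text
time_s: 8.07
eef_pos: [0.5364, -0.0886, 0.0823]
orientation: [0.0, 0.755, 0.656, -0.0]
wrist_force: [0.3, -6.0, 4.8]
grip_width: 0.0
gripper_force: 2.5
```

```bash
python3 - <<'E'
from h import *
s,psi=now(); print(s['eef_pos'],psi,s['time_s'],s['wrist_force'],s['torque'])
delta(W(-.068-.011,0),.082,Q[2])
p,d=camera("scene"); np.save("pics/s9.npy",p)
E
```

```text
[ 0.53638443 -0.08855416  0.08234703] 1.430731777763771 8.0667 [ 0.29785455 -5.96138557  4.78117336] [-0.79924456  0.07373175 -0.06728848]
shift cm [ 7.3  -0.15  0.03] turn z units 0.01 psi 1.431
```

Force is moderate, but there is 4.8 N upward on the tool, so the push is tipping the bar. I'll back off slightly and push lower.

Emit:
apply_moves(plan=[-0.6,-0.05,0,0,0,0,-1,0,-0.05,0.5,0,0,0,-1,0,-0.05,0.2,0,0,0,-1,0.4,0,0,0,0,0,-1,0.3,0,0,0,0,0,-1,0.3,0,0,0,0,0,-1,0.3,0,0,0,0,0,-1,0.3,0,0,0,0,0,-1,0.3,0,0,0,0,0,-1,0.3,0,0,0,0,0,-1])

```text
time_s: 8.95
eef_pos: [0.5371, -0.0723, 0.0753]
orientation: [0.0, 0.755, 0.656, -0.0]
wrist_force: [1.0, -0.9, -0.5]
grip_width: 0.0001
gripper_force: 0.5
```

```bash
python3 - <<'E'
from h import *
s,psi=now(); print(s['eef_pos'],psi,s['time_s'],s['wrist_force'],s['torque'])
delta(W(-.068-.011,0),.075,Q[2])
E
```

```text
[ 0.53705639 -0.07228313  0.07526985] 1.4307468020408924 8.95 [ 0.95212577 -0.91877656 -0.4790447 ] [-0.17372002 -0.00979683 -0.05092527]
shift cm [5.68 0.01 0.03] turn z units 0.01 psi 1.431
```

Emit:
apply_moves(plan=[0.3,0,0,0,0,0,-1,0.3,0,0,0,0,0,-1,0.3,0,0,0,0,0,-1,0.3,0,0,0,0,0,-1,0.3,0,0,0,0,0,-1,0.3,0,0,0,0,0,-1])

```text
time_s: 9.45
eef_pos: [0.5396, -0.0545, 0.0753]
orientation: [0.0, 0.755, 0.656, -0.0]
wrist_force: [-0.2, -2.0, -0.9]
grip_width: 0.0
gripper_force: 0.5
```

Emit:
apply_moves(plan=[0.3,0,0,0,0,0,-1,0.3,0,0,0,0,0,-1,0.3,0,0,0,0,0,-1,0.3,0,0,0,0,0,-1,0.3,0,0,0,0,0,-1,0.3,0,0,0,0,0,-1])

```text
time_s: 9.95
eef_pos: [0.5421, -0.0367, 0.0752]
orientation: [0.0, 0.755, 0.656, -0.0]
wrist_force: [0.3, -1.4, -1.1]
grip_width: 0.0002
gripper_force: 0.5
```

Emit:
apply_moves(plan=[0.3,0,0,0,0,0,-1,0.3,0,0,0,0,0,-1,0.3,0,0,0,0,0,-1,0.3,0,0,0,0,0,-1])

```text
time_s: 10.28
eef_pos: [0.5438, -0.0249, 0.0753]
orientation: [0.0, 0.755, 0.656, -0.0]
wrist_force: [1.0, -0.6, -0.5]
grip_width: -0.0001
gripper_force: 0.5
```

```bash
python3 - <<'E'
from h import *
s,psi=now(); print(s['eef_pos'],psi,s['time_s'],s['wrist_force'],s['torque'])
delta(W(-.068-.011,0),.075,Q[2])
E
```

```text
[ 0.54375776 -0.02486209  0.07525916] 1.4305707672483101 10.2833 [ 0.96503518 -0.63532189 -0.46603013] [-0.18997728 -0.00208476 -0.01818429]
shift cm [0.89 0.01 0.03] turn z units 0.01 psi 1.431
```

Emit:
apply_moves(plan=[0.15,0,0,0,0,0,-1,0.15,0,0,0,0,0,-1,0.15,0,0,0,0,0,-1,0.15,0,0,0,0,0,-1])

```text
time_s: 10.62
eef_pos: [0.5446, -0.0191, 0.0752]
orientation: [0.0, 0.755, 0.656, -0.0]
wrist_force: [0.1, -0.8, -1.7]
grip_width: 0.0002
gripper_force: 0.5
```

Emit:
apply_moves(plan=[0.1,0,0,0,0,0,-1,0.1,0,0,0,0,0,-1])

```text
time_s: 10.78
eef_pos: [0.5449, -0.0171, 0.0753]
orientation: [0.0, 0.755, 0.656, -0.0]
wrist_force: [-0.5, -1.4, -1.7]
grip_width: 0.0002
gripper_force: 0.5
```

Emit:
apply_moves(plan=[0.1,0,0,0,0,0,-1])

```text
time_s: 10.87
eef_pos: [0.545, -0.0162, 0.0752]
orientation: [0.0, 0.755, 0.656, -0.0]
wrist_force: [-0.3, -0.9, -0.7]
grip_width: -0.0001
gripper_force: 0.5
```

Emit:
apply_moves(plan=[0.1,0,0,0,0,0,-1,0.1,0,0,0,0,0,-1])

```text
time_s: 11.03
eef_pos: [0.5452, -0.0152, 0.0753]
orientation: [0.001, 0.755, 0.656, -0.001]
wrist_force: [-1.1, -6.4, 0.5]
grip_width: 0.0
gripper_force: 3.3
```

Emit:
apply_moves(plan=[0.1,0,0,0,0,0,-1,0,0,0,0,0,0,-1])

```text
time_s: 11.2
eef_pos: [0.5454, -0.0152, 0.0754]
orientation: [0.001, 0.754, 0.656, -0.001]
wrist_force: [-0.8, -7.2, 0.0]
grip_width: 0.0002
gripper_force: 3.6
```

```bash
python3 - <<'E'
from h import *
s,psi=now(); print(s['eef_pos'],s['wrist_force'],s['gripper_force'])
delta(W(-.068-.011,0),.075,Q[2])
E
```

```text
[ 0.5454151  -0.01517057  0.07544977] [-0.78733651 -7.15627339  0.0093815 ] 3.5805519261339214
shift cm [-0.09 -0.02  0.04] turn z units 0.02 psi 1.432
```

The bar stops firmly (7 N) within 1 mm of the computed home position. I'll retreat, clear the top camera's view, and verify numerically.

Emit:
apply_moves(plan=[-0.4,0,0,0,0,0,-1,-1,0,0,0,0,0,-1,-2,0,0,0,0,0,-1,-2,0,-2,0,0,0,-1,-2,0,-3,0,0,0,-1,-4,0,-2,0,0,0,-1,-4,0,0,0,0,0,-1,-4,0,0,0,0,0,-1,-3,0,0,0,0,0,-1,0,0,0,0,0,0,-1])

```text
time_s: 12.03
eef_pos: [0.5143, -0.2385, 0.1443]
orientation: [0.002, 0.757, 0.654, -0.001]
wrist_force: [0.3, -0.3, 0.4]
grip_width: -0.0003
gripper_force: 0.0
```

```bash
python3 - <<'E'
from h import *
s,psi=now(); print(s['eef_pos'],s['wrist_force'],s['time_s'])
p,d=camera("top"); d0=np.load("pics/top0.npy")
i=I["top"]
v,u=np.mgrid[0:400,0:640]
def cloud(d): 
    P=np.stack([(u-i['cx'])/f("top")*d,(v-i['cy'])/f("top")*d,d],-1)-i['t']; return P@i['R']
def L(X): 
    e=X[...,:2]-Q[:2];c,s=np.cos(Q[2]),np.sin(Q[2]);return np.stack([c*e[...,0]+s*e[...,1],-s*e[...,0]+c*e[...,1],X[...,2]],-1)
for n,dd in(("before",d0),("now",d)):
    X=L(cloud(dd)); m=(X[...,2]>.09)&(X[...,2]<.11)&(abs(X[...,0]+.06)<.13)&(abs(X[...,1])<.06)&(dd>0)
    print(n,X[m].round(3).tolist()[:40])
# brightness along bar axis at z .07: bar light, slot floor/keeper dark
g=cv2.cvtColor(p,7); g0=cv2.cvtColor(cv2.imread("pics/top0.png"),6)
for x in range(-180,76,6):
    q=proj("top",np.array([*W(x/1e3,0),.069])).round().astype(int); print(x,g0[q[1],q[0]],g[q[1],q[0]],end=" | ")
# bystanders: changed pixels outside lift
df=cv2.absdiff(cv2.GaussianBlur(g,(5,5),0),cv2.GaussianBlur(g0,(5,5),0))>25
n,_,st,_=cv2.connectedComponentsWithStats(df.astype(np.uint8)); print("\n",[t.tolist() for t in st[1:] if t[4]>5])
E
```

```text
[ 0.51428267 -0.23852702  0.14430007] [ 0.25307358 -0.2952017   0.36855016] 12.0333
before [[-0.027, -0.013, 0.102], [-0.029, -0.013, 0.103], [-0.031, -0.014, 0.102], [-0.033, -0.014, 0.101], [-0.025, -0.01, 0.103], [-0.027, -0.011, 0.099], [-0.029, -0.011, 0.103], [-0.031, -0.012, 0.101], [-0.033, -0.013, 0.098], [-0.035, -0.013, 0.102], [-0.026, -0.008, 0.104], [-0.028, -0.009, 0.099], [-0.03, -0.01, 0.101], [-0.032, -0.01, 0.102], [-0.034, -0.01, 0.103], [-0.036, -0.011, 0.103], [-0.027, -0.007, 0.097], [-0.028, -0.006, 0.104], [-0.03, -0.008, 0.099], [-0.032, -0.008, 0.102], [-0.034, -0.008, 0.102], [-0.036, -0.01, 0.097], [-0.027, -0.006, 0.093], [-0.029, -0.005, 0.1], [-0.031, -0.005, 0.101], [-0.033, -0.006, 0.101], [-0.035, -0.006, 0.105], [-0.037, -0.008, 0.093], [-0.03, -0.004, 0.095], [-0.031, -0.004, 0.1], [-0.033, -0.004, 0.099], [-0.036, -0.005, 0.095], [-0.173, -0.011, 0.098], [-0.174, -0.01, 0.105], [-0.176, -0.011, 0.102], [-0.178, -0.012, 0.104], [-0.172, -0.008, 0.105], [-0.174, -0.009, 0.105], [-0.176, -0.009, 0.104], [-0.179, -0.01, 0.103]]
now [[0.004, -0.035, 0
[... 1167 characters left out ...]
-84 106 50 | -78 108 56 | -72 107 52 | -66 106 105 | -60 106 104 | -54 54 54 | -48 53 54 | -42 130 112 | -36 107 110 | -30 107 111 | -24 105 112 | -18 106 107 | -12 105 111 | -6 31 112 | 0 26 112 | 6 32 112 | 12 111 110 | 18 110 111 | 24 109 111 | 30 105 110 | 36 89 111 | 42 94 108 | 48 54 110 | 54 53 110 | 60 44 102 | 66 78 82 | 72 131 136 | 
 [[444, 192, 158, 179, 5278], [553, 214, 3, 4, 8], [315, 216, 10, 37, 296], [587, 222, 12, 8, 29], [291, 224, 9, 7, 48], [589, 234, 41, 52, 251], [349, 236, 3, 2, 6], [352, 239, 54, 20, 334], [572, 312, 4, 9, 14], [569, 325, 3, 4, 8], [563, 338, 3, 7, 12], [551, 354, 34, 37, 583], [444, 358, 109, 42, 1409], [560, 390, 8, 9, 32], [296, 395, 40, 5, 160]]
```

Everything checks out: the tab centre is at x -64.5 mm (home is -64), the bar covers the keeper up to +60 mm, and the stud is at (0, -32) mm. The arm is clear, so I'm handing in.

```bash
python3 -c "
from workcell import *
print(close_job())"
```

```text
the job is handed in; nothing more can be done
None
```

The router lift is locked and handed in at about 12 s: the disc is in line, the bar came to a firm stop within 1 mm of its home position in the keeper, and the arm is clear with no sign of contact with the other things on the bench.

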